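Dose the shaver-head pot and leave it under its inner lid

ROBOT

A 7-joint arm with a two-finger parallel gripper is mounted at the origin on the work surface. World frame = base frame: x ahead of the robot, y to its left, z up, the work surface at z = 0. Lengths are in m, angles in degrees, forces in N, time in s.
With the tool pointing down it reaches from about 0.425 to 0.875 m from the base axis. Payload 4.7 kg.
Tool frame: the origin (TCP) lies between the finger pads; the fingertips stand env.tip_reach ahead of it and the grasp point (between the pads) lies 2 mm behind it (env.tip_reach is the distance from the TCP to the fingertips, in m); z points along the fingers, y is the line along which they close (so a half turn about z gives the same grasp; the last joint's range is limited). The gripper opens to 87 mm and grips with 3 to 60 N. Pads are 19 mm wide; open, the fingers measure 117 mm over their backs; the gripper's body (75 mm by 190 mm) begins 51 mm behind the grasp point.
Start: joints at [-64.681, 18.392, -4.016, 83.108, 1.295, 78.541, -3.26], TCP at [0.27, 0.591, 0.24] pointing down, gripper open.
Joint ranges: [-163.93, 163.93], [-17.29, 119.83], [-79.2, 71.16], [3.27, 140.29], [-89.18, 269.18], [5.43, 117.66], [-154.24, 154.24]. Speed limits (degrees/s): [147.25, 147.25, 180, 180, 180, 180, 180].

INTERFACE

Orientations are given as [roll, pitch, yaw] about the fixed x, y, z axes, in that order (R = Rz(yaw) Ry(pitch) Rx(roll)).
In Python, from cell import env, read_camera gives the robot as it stands. The module is installed in compiled form; this text tells all that it offers.
- The arm moves only by the tool inch_along, called after ">>>" as name(argument=value, ...) on one line, values as JSON. Schema: {"type":"object","properties":{"rows":{"type":"string"},"grip_n":{"type":"number"},"only":{"type":"string"},"quiet":{"type":"boolean"},"lines":{"type":"string"}},"required":["rows"],"additionalProperties":false}. rows is a string of 1 to 8 rows, one to a line, with the numbers parted by commas; each row has 5 numbers: dx, dy, dz in m, then a turn about the tool's z in degrees, then the finger opening in m; each row is the pose to reach, as a shift and turn from the pose commanded when the call began, along the tool's axes at that moment; what a row does not reach only later rows make up. A row lasts 1/12 s, in which the tool goes at most 0.0417 m and 7.16 degrees, less where a joint would pass 70% of its speed; a pose out of reach is approached as far as the arm can. The fingers move at their own pace and stop on an object; grip_n is the grip in N (left out, the last holds). Time passes only in rows, so rows that do not move let the fingers close. The tool returns the time, the measured TCP pose, the force, the opening and the grip force at its end. only (a regular expression) keeps the lines of the reply that match it, lines (a string "A,B") keeps lines A to B, and quiet returns only ok. Input that does not fit is refused with a message, and nothing moves.
- env.get_obs(): the state, without advancing time (a new reading comes with each control period).
- read_camera(name): name is "scene" or "top" or "wrist"; returns a dict with "color" (400x640x3 uint8, blue, green, red), "fx", "fy", "cx", "cy" (pixels), "world_from_camera" (4x4, takes a point from camera to world coordinates). Camera axes: x right, y down, z forward; pixel columns grow to the right and rows downward; lengths in m; the calibration is good to about 2 mm. A picture is of the moment at which its call begins. There is no depth.
- env.sign_off(): hands the job in; it is judged then, once.
The state is a dict: "time_s": time; "qpos": joint angles; "joint_velocities": joint speeds; "effort": joint torques, N m; "tool_pos": TCP position; "tool_rot": TCP orientation; "force": force on the tool from outside, world axes, zero at the start; "wrist_torque": the same for the moment, N m; "grip_width": finger opening in m; "grasp_force": force on a finger pad.
Only numpy, scipy, OpenCV 4.12 (cv2) and the standard library are available. Lean on these libraries where they do the work, as an engineer would, in place of code of your own. Each camera call takes 0.05 s, during which the arm holds its last target. There are 200 camera calls.

TASK

Press the bottle's nozzle cap right down to dose the cleaning pot and let it come back up; then carry the nested pair of lids together, set them gently on the pot so that the inner lid is fully home in its mouth, and let go of them. Last, take the outer lid alone and lift it until it is well clear above the inner lid's rod, the inner lid staying seated and undisturbed; finish while holding the outer lid still and level above the pot. Leave the other things on the vanity alone.

Things in the scene. Friction and masses are not known exactly. Their poses are not given: they have to be found in the camera images.
- station: Fixed cleaning station: black tray 120 (x) by 270 (y) by 10 mm with a dark metal bottle 64 mm across (axis y = -75 mm) and an open white pot (axis y = +75 mm); between them at y = -22 mm a small funnel, top 121 mm up, its feed tube entering the pot's side 62 mm up. Origin: centre of the tray's underside, z up. Yaw within 0.8 rad of 0; stands left or right of the robot.
- pot_mouth (a point): Centre of the pot's open mouth, level with its rim, 95 mm above the table. The pot is 82 mm across outside, 74 mm inside, its wall 4 mm, its inside 79 mm deep. Same axes as the station: the bottle is 150 mm away towards -y.
- cap_top (a point): Centre of the flat top of the bottle's black nozzle cap (34 mm across), 170 mm above the table when up. A spout at the cap's side points along the station's +y, to the funnel, reaching 57 mm from the cap's axis; it lies below the cap's top.
- nozzle_cap (a joint): How far the nozzle cap is pressed straight down: 0 = up, 0.010 m = fully down against its stop. Sprung: it needs about 2.5 N to start and 5 N to be fully down, and comes back up by itself.
- inner_lid: Loose, steel, about 0.16 kg. Origin: centre of underside, z up. Plug 70 mm across (60 at its foot), z 0 to 10 mm, fits the pot with 2 mm to spare all round; flange 92 mm across, z 10 to 15, comes to lie on the pot's rim (origin then 10 mm below the mouth); plain upright round rod 16 mm across on the axis, to z = 72 mm. Starts standing on the table on its plug, under the outer lid.
- outer_lid: Loose, steel, about 0.12 kg. Origin: centre of lower edge, z up. Cover 102 mm across; skirt z 0 to 4 mm (96 inside), flat top z 4 to 8, centre hole 24 mm; collar 40 mm outside, 24 inside, z 8 to 30. Rests loose on the inner lid's flange, origin 11 mm above that lid's; the rod stands 31 mm proud of the collar. No lock: lifting by the rod carries both, by the collar the outer lid only.
- cream_jar: Bystander, loose, to be left alone: low round white jar with a black cap, 52 mm across, 45 mm tall. Origin: centre of its underside.
- soap_dish: Bystander, loose, to be left alone: small white dish with a cake of soap on it, 75 x 50 mm, 30 mm tall. Origin: centre of its underside.
- brush_cup: Bystander, loose, to be left alone: black round cup, 64 mm across, 85 mm tall, with toothbrushes and a razor standing in it, 185 mm tall in all. Origin: centre of its underside.
- trimmer: Bystander, loose, to be left alone: black hair trimmer standing upright on its round foot, 60 mm across, 165 mm tall. Origin: centre of its underside.
- deodorant: Bystander, loose, to be left alone: plain metal can, 48 mm across, 130 mm tall. Origin: centre of its underside.
- tumbler: Bystander, loose, to be left alone: white tooth mug without handle, 68 mm across, 90 mm tall. Origin: centre of its underside.
- hairbrush: Bystander, loose, to be left alone: wooden hairbrush lying bristles down, about 185 x 55 mm, 30 mm tall, its handle towards its -x. Origin: on its underside, 20 mm from the centre of the bristle block.
Things that resemble listed ones, but are neither listed nor needed, are in the scene too. What is meant by the outer_lid is not blue, and is the larger of those in its own colour.

How it is judged:
By the outcome, as a careful person would: the job done as asked, in the order asked, and still so for the second after the job is handed in, while the arm keeps its last pose, push and grip.
It also fails if it takes over 61 s, if anything falls off the work surface, if the arm or the gripper's body presses on something with over 40 N, if the wrist force passes 120 N, or if a joint passes its speed limit or range.

## Working session

There is one attempt and no reset: what is moved stays moved. The work goes in short steps, Python scripts to look and compute and a tool call to move; the robot and the scene stay as the last step left them, time stands still between calls to the robot, and variables do not carry over. Pictures are saved under pics/ and viewed, at most 10 in all, crops included, and the job is handed in when it is done.

```bash
mkdir -p pics
```

Run:
```python
from cell import env, read_camera
import cv2,numpy as np
for n in("scene","top"):
    c=read_camera(n);cv2.imwrite(f"pics/{n}0.png",c["color"])
    np.savez(n+".npz",**{k:c[k] for k in c})
    print(n,c["fx"],c["fy"],c["cx"],c["cy"],np.round(c["world_from_camera"],4).tolist())
print(env.tip_reach);o=env.get_obs();print(o)
```

```text
scene 392.60246440879257 392.60246440879257 321.7863618694714 202.5340500884524 [[0.3086, 0.8158, -0.4892, 1.0472], [0.9511, -0.2597, 0.1671, -0.2409], [0.0093, -0.5168, -0.856, 0.979], [0.0, 0.0, 0.0, 1.0]]
top 368.73166249818695 368.73166249818695 323.0878425076264 193.8357110984301 [[-0.0005, -0.9983, 0.0578, 0.4841], [-0.9999, -0.0001, -0.0103, -0.0862], [0.0103, -0.0578, -0.9983, 1.2745], [0.0, 0.0, 0.0, 1.0]]
0.017
{'time_s': 0.1, 'qpos': array([-64.68073436,  18.43524331,  -4.01437545,  83.16764707,
         1.29659855,  78.53945865,  -3.26065683]), 'joint_velocities': array([ 0.00319326, -0.15971719, -0.06531867, -0.13523249,  0.06261135,
        0.01434881, -0.02578194]), 'effort': array([-7.00088094e-04, -4.92568016e+01, -4.06004721e-01, -3.13399816e+01,
       -6.40825205e-02,  3.93620844e-02,  7.55958786e-05]), 'tool_pos': array([0.26954276, 0.59097851, 0.23856813]), 'tool_rot': array([-1.79902964e+02,  7.29228292e-03,  1.55488894e+02]), 'force': array([-0.30669042, -0.37427201, -0.01470729]), 'wrist_torque': array([-0.02069922, -0.02116737,  0.00433226]), 'grasp_force': 0.0, 'grip_width': 0.08674905043732263}
```

View pics/scene0.png

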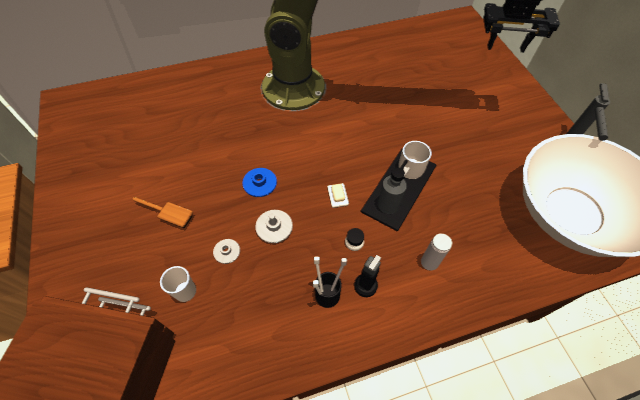

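View pics/top0.png

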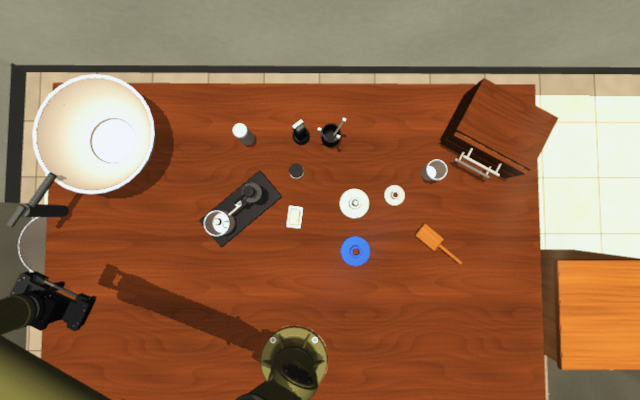

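The scene picture shows these candidates for the lids: a blue lid at top (355,251), a large steel/white lid at (354,203) and a small white lid at (395,195). By the description I choose the one at (354,203), which is scene (274,226). The pot is at top (218,223) and the bottle cap near (252,190). I'll check the choice in a close crop.

Run:
```python
import cv2,numpy as np
t=cv2.imread("pics/top0.png");s=cv2.imread("pics/scene0.png")
f=lambda im,x,y,w,h,k:cv2.resize(im[y:y+h,x:x+w],None,fx=k,fy=k,interpolation=cv2.INTER_CUBIC)
A=np.hstack([f(t,195,165,100,75,4),f(t,325,180,100,75,4)])
B=np.hstack([f(s,355,135,100,75,4),f(s,205,180,100,75,4)])
cv2.imwrite("pics/crop1.png",np.vstack([A,B]))
```

```text
(no output)
```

View pics/crop1.png

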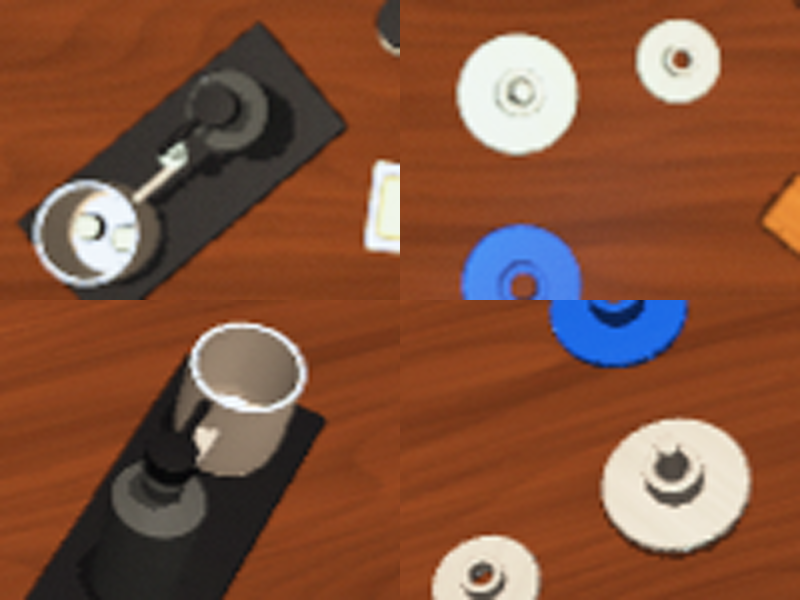

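Create h.py:
```python
import numpy as np
def ray(c,u,v,z):
    T=c["world_from_camera"];d=T[:3,:3]@[(u-c["cx"])/c["fx"],(v-c["cy"])/c["fy"],1]
    return T[:3,3]+d*(z-T[2,3])/d[2]
def proj(c,p):
    T=c["world_from_camera"];q=T[:3,:3].T@(np.array(p)-T[:3,3])
    return c["cx"]+c["fx"]*q[0]/q[2],c["cy"]+c["fy"]*q[1]/q[2]
```

Run:
```python
from h import *
t=np.load("top.npz");s=np.load("scene.npz")
for n,a,b,z in(("pot",(216.8,222.6),(416.6,151.5),.095),("cap",(248.6,190.9),(397.1,171.5),.17),("lid",(354.1,203.2),(273.6,225.1),.019)):
    print(n,ray(t,*a,z).round(4),ray(s,*b,z).round(4))
```

```text
pot [0.4607 0.2397 0.095 ] [0.4621 0.2429 0.095 ]
cap [0.5568 0.1256 0.17  ] [0.5554 0.1271 0.17  ]
lid [ 0.5248 -0.2048  0.019 ] [ 0.5274 -0.2026  0.019 ]
```

Add to h.py:
```python
from scipy.spatial.transform import Rotation as R
def go(*targets):
    from cell import env
    o=env.get_obs();M=R.from_euler("xyz",o["tool_rot"],degrees=True).as_matrix()
    print("t",round(o["time_s"],2),"pos",o["tool_pos"].round(4),"rot",o["tool_rot"].round(2),"F",o["force"].round(1),"w",round(o["grip_width"],4))
    for p in targets:print(p,"->",(M.T@(np.array(p)-o["tool_pos"])).round(4))
```

```text
(no output)
```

>>> inch_along(rows="-0.03,-0.02,0,3.5,0.06\n-0.07,-0.047,0,7,0.03\n-0.105,-0.07,0,10.5,0\n-0.14,-0.093,0,14,0\n-0.175,-0.117,0,17.5,0\n-0.21,-0.14,0,21,0\n-0.245,-0.163,0,24,0\n-0.27,-0.18,0,26,0", grip_n=20)

```text
time_s: 0.77
tool_pos: [0.4416, 0.313, 0.2393]
tool_rot: [-180.0, 0.0, 129.3]
force: [0.1, 0.1, -0.2]
grip_width: 0.0415
grasp_force: 0.0
```

```bash
python3 -c "
from h import *
go([.556,.1265,.24],[.556,.1265,.2])"
```

```text
t 0.77 pos [0.4416 0.313  0.2393] rot [-1.7999e+02  1.0000e-02  1.2929e+02] F [ 0.1  0.1 -0.2] w 0.0415
[0.556, 0.1265, 0.24] -> [-0.2167 -0.0296 -0.0006]
[0.556, 0.1265, 0.2] -> [-0.2167 -0.0295  0.0394]
```

>>> inch_along(rows="-0.03,-0.004,0,0,0\n-0.065,-0.009,0,0,0\n-0.1,-0.014,0,0,0\n-0.135,-0.019,0,0,0\n-0.17,-0.023,0,0,0\n-0.2,-0.027,0,0,0\n-0.217,-0.03,0,0,0\n-0.217,-0.03,0,0,0")

```text
time_s: 1.43
tool_pos: [0.5573, 0.1233, 0.2392]
tool_rot: [-179.9, 0.1, 129.0]
force: [-0.2, -1.2, -0.1]
grip_width: 0.0011
grasp_force: 0.0
```

Run:
```python
from h import *
from cell import read_camera
import cv2
c=read_camera("wrist");cv2.imwrite("pics/w1.png",c["color"]);np.savez("w1.npz",**c)
go([.556,.1265,.2])
print(proj(c,[.556,.1265,.17]),proj(c,[.4615,.241,.095]))
```

```text
t 1.48 pos [0.5561 0.1264 0.2391] rot [-1.7994e+02  3.0000e-02  1.2921e+02] F [ 0.5  0.4 -0.1] w 0.0007
[0.556, 0.1265, 0.2] -> [0.0002 0.     0.0391]
(np.float64(323.75549361665196), np.float64(216.003069752998)) (np.float64(321.9323743124783), np.float64(22.470221631413324))
```

View pics/w1.png

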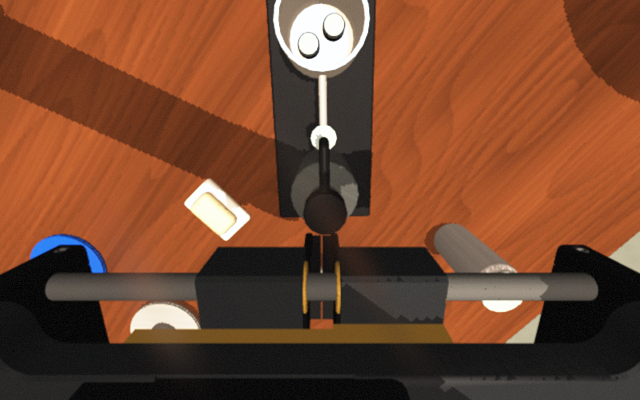

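The wrist view shows the cap top at about (325,212), against a predicted (324,216), with the spout pointing at the pot (321,19). I'll shift 2 mm toward the pot and press.

>>> inch_along(rows="0.002,0,0.02,0,0\n0.002,0,0.04,0,0\n0.002,0,0.047,0,0\n0.002,0,0.052,0,0\n0.002,0,0.056,0,0\n0.002,0,0.06,0,0\n0.002,0,0.062,0,0\n0.002,0,0.062,0,0")

```text
time_s: 2.15
tool_pos: [0.5542, 0.1317, 0.1782]
tool_rot: [179.9, -0.1, 129.5]
force: [-3.8, 2.0, 4.4]
grip_width: 0.0003
grasp_force: 2.3
```

>>> inch_along(rows="0,0,0.001,0,0\n0,0,0.001,0,0\n0,0,0.001,0,0")

```text
time_s: 2.4
tool_pos: [0.5546, 0.1315, 0.1775]
tool_rot: [179.9, -0.0, 129.5]
force: [-3.1, 1.9, 4.7]
grip_width: 0.0006
grasp_force: 2.6
```

>>> inch_along(rows="0,0,0.001,0,0\n0,0,0.002,0,0\n0,0,0.002,0,0\n0,0,0.002,0,0")

```text
time_s: 2.73
tool_pos: [0.5546, 0.1315, 0.1773]
tool_rot: [179.8, -0.0, 129.5]
force: [-6.3, 1.0, 14.5]
grip_width: 0.0005
grasp_force: 7.2
```

Fully down: the force went from 4.7 to 14.5 N with no further travel. Now up.

>>> inch_along(rows="0,0,-0.005,0,0\n0,0,-0.012,0,0\n0,0,-0.02,0,0\n0,0,-0.04,0,0\n0,0,-0.06,0,0\n0,0,-0.07,0,0.02\n0,0,-0.07,0,0.05")

```text
time_s: 3.32
tool_pos: [0.5561, 0.1301, 0.2473]
tool_rot: [179.7, 0.2, 129.4]
force: [0.7, 0.4, 0.1]
grip_width: 0.0074
grasp_force: 0.0
```

```bash
python3 -c "
from h import *
go([.526,-.2035,.24],[.526,-.2035,.16])"
```

```text
t 3.32 pos [0.5561 0.1301 0.2473] rot [1.7974e+02 1.5000e-01 1.2944e+02] F [0.7 0.4 0.1] w 0.0074
[0.526, -0.2035, 0.24] -> [-0.2385 -0.2352  0.0068]
[0.526, -0.2035, 0.16] -> [-0.2383 -0.2356  0.0868]
```

>>> inch_along(rows="-0.02,-0.02,0,0,0.05\n-0.048,-0.048,0,0,0.05\n-0.077,-0.077,0,0,0.05\n-0.106,-0.105,0,0,0.05\n-0.135,-0.134,0,0,0.05\n-0.164,-0.162,0,0,0.05\n-0.19,-0.188,0,0,0.05\n-0.205,-0.203,0,0,0.05")

```text
time_s: 3.98
tool_pos: [0.526, -0.1625, 0.2436]
tool_rot: [-179.9, 0.1, 129.1]
force: [-0.4, -0.6, 0.7]
grip_width: 0.0488
grasp_force: 0.0
```

>>> inch_along(rows="-0.02,-0.02,0.01,0,0.05\n-0.033,-0.032,0.03,0,0.05\n-0.033,-0.032,0.06,0,0.05\n-0.033,-0.032,0.08,0,0.05\n-0.033,-0.032,0.08,0,0.05")

```text
time_s: 4.4
tool_pos: [0.5204, -0.2021, 0.159]
tool_rot: [-179.6, -0.4, 129.4]
force: [-0.6, 0.8, -0.5]
grip_width: 0.0498
grasp_force: 0.0
```

Run:
```python
from h import *
from cell import read_camera
import cv2
c=read_camera("wrist");cv2.imwrite("pics/w2.png",c["color"])
np.savez("w2.npz",**c)
go([.526,-.2035,.062])
for z in(.019,.041,.072):print(proj(c,[.526,-.2035,z]))
for n in("top","scene"):
    c=read_camera(n);cv2.imwrite(f"pics/{n}1.png",c["color"])
```

```text
t 4.45 pos [ 0.522  -0.2022  0.1616] rot [-179.75   -0.25  129.45] F [0.1 0.1 0.7] w 0.05
[0.526, -0.2035, 0.062] -> [-0.004   0.0027  0.0995]
(np.float64(326.2682958957802), np.float64(200.86767242413617))
(np.float64(326.5282967793689), np.float64(207.52423607407934))
(np.float64(326.9702918625596), np.float64(218.84022994153048))
```

View pics/w2.png

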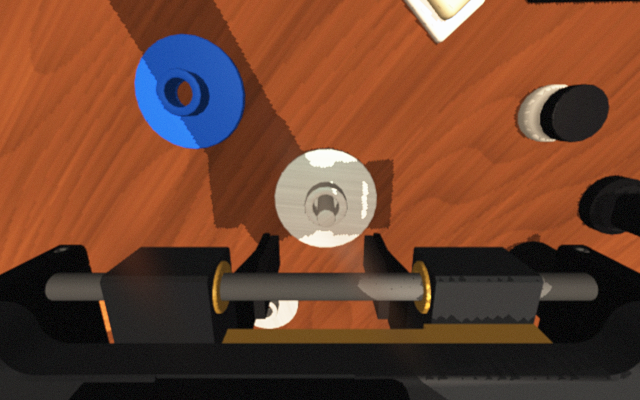

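The wrist view shows the large white lid centred at (326,198.5), with rod and collar at (325,205). That is within about 2 mm of the prediction, and the blue lid is well away. I'll descend and grip the rod.

>>> inch_along(rows="-0.002,0.0025,0.03,0,0.05\n-0.002,0.0025,0.06,0,0.05\n-0.002,0.0025,0.08,0,0.05\n-0.002,0.0025,0.092,0,0.05\n-0.002,0.0025,0.0985,0,0.05\n-0.002,0.0025,0.0985,0,0.05\n-0.002,0.0025,0.0985,0,0.03\n-0.002,0.0025,0.0985,0,0.02", grip_n=30)

```text
time_s: 5.22
tool_pos: [0.5288, -0.2029, 0.0678]
tool_rot: [179.9, 0.1, 129.5]
force: [0.1, -0.3, 0.9]
grip_width: 0.043
grasp_force: 0.0
```

>>> inch_along(rows="0,0,0,0,0.012\n0,0,0,0,0.008\n0,0,0,0,0\n0,0,0,0,0\n0,0,0,0,0\n0,0,0,0,0")

```text
time_s: 5.72
tool_pos: [0.5271, -0.203, 0.0661]
tool_rot: [-180.0, 0.0, 129.5]
force: [-1.8, -0.9, 1.9]
grip_width: 0.0155
grasp_force: 29.9
```

>>> inch_along(rows="0,0,-0.004,0,0\n0,0,-0.012,0,0\n0,0,-0.03,0,0\n0,0,-0.055,0,0\n0,0,-0.085,0,0\n0,0,-0.12,0,0\n0,0,-0.15,0,0\n0,0,-0.165,0,0")

```text
time_s: 6.38
tool_pos: [0.529, -0.203, 0.2358]
tool_rot: [179.8, 0.3, 129.5]
force: [1.0, -0.9, -3.7]
grip_width: 0.0149
grasp_force: 29.9
```

>>> inch_along(rows="0,0,-0.005,0,0\n0,0,-0.005,0,0")

```text
time_s: 6.55
tool_pos: [0.5281, -0.2025, 0.2375]
tool_rot: [179.9, 0.1, 129.5]
force: [0.7, -0.1, -4.4]
grip_width: 0.0149
grasp_force: 29.9
```

Run:
```python
from h import *
from cell import read_camera
import cv2
go([.4615,.241,.24])
I=[]
for n,p in(("scene",[.527,-.203,.18]),("wrist",[.527,-.203,.18])):
    c=read_camera(n)
    if n=="scene":
        u,v=map(int,proj(c,p));I.append(cv2.resize(c["color"][v-50:v+50,u-50:u+50],(400,400),interpolation=2))
    else:I.append(c["color"][:, 120:520])
cv2.imwrite("pics/lift.png",np.hstack(I))
```

```text
t 6.55 pos [ 0.5281 -0.2025  0.2375] rot [1.7987e+02 1.0000e-01 1.2950e+02] F [ 0.7 -0.1 -4.4] w 0.0149
[0.4615, 0.241, 0.24] -> [ 0.3845  0.2307 -0.0027]
```

View pics/lift.png

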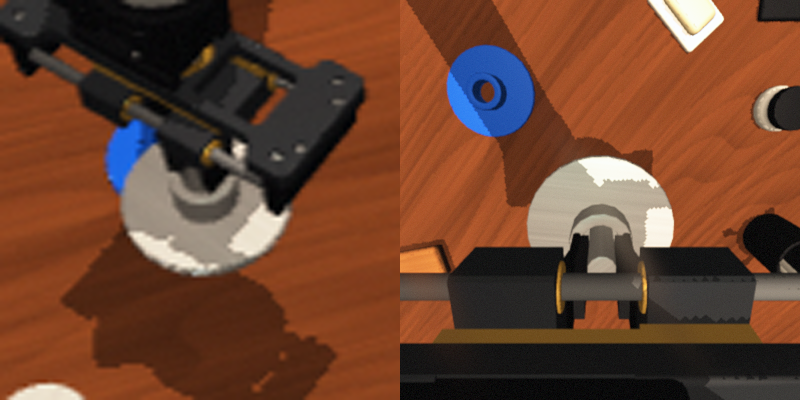

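Both lids hang from the rod: the white cover is level under the fingers at wrist-crop (601,225) and nothing else was touched. Next I go high and stop short of the pot to measure its rim and the lid with the wrist camera.

>>> inch_along(rows="0.01,0.008,-0.02,0,0\n0.035,0.027,-0.035,0,0\n0.062,0.049,-0.05,0,0\n0.09,0.072,-0.05,0,0\n0.118,0.095,-0.05,0,0\n0.146,0.118,-0.05,0,0\n0.17,0.138,-0.05,0,0\n0.19,0.155,-0.05,0,0")

```text
time_s: 7.32
tool_pos: [0.5248, 0.046, 0.2838]
tool_rot: [-179.8, -0.1, 129.6]
force: [1.2, 0.4, -2.4]
grip_width: 0.0148
grasp_force: 29.9
```

>>> inch_along(rows="0.02,0.018,0,0,0\n0.045,0.038,0,0,0\n0.065,0.055,0,0,0\n0.08,0.07,0,0,0\n0.085,0.074,0,0,0\n0.085,0.074,0,0,0\n0.085,0.074,0,0,0")

```text
time_s: 7.9
tool_pos: [0.5288, 0.1542, 0.2845]
tool_rot: [-179.8, 0.0, 129.5]
force: [0.6, -1.1, -2.9]
grip_width: 0.015
grasp_force: 29.9
```

Run:
```python
from h import *
from cell import read_camera
import cv2
c=read_camera("wrist");np.savez("w3.npz",**c)
go([.4615,.241,.29]);print(c["fx"],proj(c,[.4615,.241,.095]))
cv2.imwrite("pics/w3.png",c["color"])
```

```text
t 7.95 pos [0.5292 0.1534 0.285 ] rot [-1.7986e+02  3.0000e-02  1.2938e+02] F [-0.   0.7 -3.1] w 0.0154
[0.4615, 0.241, 0.29] -> [ 0.1107  0.0033 -0.005 ]
299.97552680258855 (np.float64(325.4395611172575), np.float64(80.90357420340476))
```

View pics/w3.png

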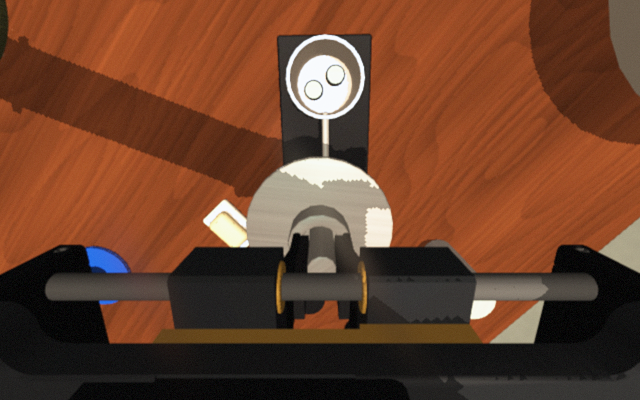

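Run:
```python
from h import *
from scipy.optimize import least_squares
a=np.linspace(0,2*np.pi,721)
def fit(c,r,z,keys,vals,p0):
    def ext(p):
        P=np.array([proj(c,[p[0]+r*np.cos(t),p[1]+r*np.sin(t),z]) for t in a])
        d=dict(l=P[:,0].min(),r=P[:,0].max(),t=P[:,1].min(),b=P[:,1].max());return np.array([d[k] for k in keys])
    s=least_squares(lambda p:ext(p)-vals,p0,diff_step=1e-3);return s.x,s.fun
w1,w3,t,s=[np.load(f+".npz") for f in("w1","w3","top","scene")]
o=lambda x:195+(x+.5)/4-.5
print("pot w3",fit(w3,.041,.095,"lrtb",[286,364,35,119],[.46,.24]))
print("pot w1",fit(w1,.041,.095,"lrb",[274,369,76],[.46,.24]))
print("pot top",fit(t,.041,.095,"lrtb",[o(33),o(146),o(180)-30,o(286)-30],[.46,.24]))
q=lambda x:355+(x+.5)/4-.5
print("pot scene",fit(s,.041,.095,"lrtb",[q(190),q(306),q(22)-220,q(112)-220],[.46,.24]))
tcp=np.array([.5292,.1534]);z=.285-.0661+.019
L,f=fit(w3,.051,z,"lrt",[247,393,157],tcp);print("lid w3",L,f,"minus tcp",L-tcp)
```

```bash
python3 -c "
from h import *
R_=R.from_euler('xyz',[-179.86,.03,129.38],degrees=True).as_matrix();print(R_[:2,:2])"
```

```text
pot w3 (array([0.45974717, 0.24237043]), array([-0.53122793,  0.53015366, -0.46089293,  0.57599455]))
pot w1 (array([0.4621213 , 0.23964411]), array([-0.49705952,  0.49699237,  0.04459384]))
pot top (array([0.4598839, 0.2390796]), array([ 1.19282841, -1.19485946,  0.32459468, -0.31719132]))
pot scene (array([0.46094747, 0.24336651]), array([ 0.0982237 , -0.09788451, -0.04117791,  0.04273709]))
lid w3 [0.52722807 0.15334423] [-1.32358275  1.32068439  0.17499625] minus tcp [-1.97192606e-03 -5.57706786e-05]
[[-0.63446065  0.77295359]
 [ 0.77295498  0.63445786]]
```

>>> inch_along(rows="0.02,0.001,0,0,0\n0.045,0.002,0,0,0\n0.07,0.003,0,0,0\n0.092,0.004,0,0,0\n0.108,0.004,0.01,0,0\n0.111,0.004,0.035,0,0\n0.111,0.004,0.065,0,0\n0.111,0.004,0.09,0,0")

```text
time_s: 8.62
tool_pos: [0.4619, 0.2418, 0.1948]
tool_rot: [-180.0, 0.0, 129.4]
force: [-0.4, -0.5, -3.1]
grip_width: 0.0151
grasp_force: 29.9
```

>>> inch_along(rows="0,0,0.012,0,0\n0,0,0.018,0,0\n0,0,0.018,0,0\n0,0,0.018,0,0\n0,0,0.018,0,0\n0,0,0.018,0,0")

```text
time_s: 9.12
tool_pos: [0.4628, 0.244, 0.1797]
tool_rot: [179.8, 0.0, 129.5]
force: [-0.0, 0.6, -2.7]
grip_width: 0.0148
grasp_force: 29.9
```

Run:
```python
from h import *
go([.4617,.2421,.175],[.4617,.2421,.151])
```

```text
t 9.12 pos [0.4628 0.244  0.1797] rot [1.7983e+02 2.0000e-02 1.2948e+02] F [-0.   0.6 -2.7] w 0.0148
[0.4617, 0.2421, 0.175] -> [-0.0008 -0.0021  0.0047]
[0.4617, 0.2421, 0.151] -> [-0.0008 -0.0022  0.0287]
```

>>> inch_along(rows="-0.0005,-0.0015,0.004,0,0\n-0.0005,-0.0015,0.008,0,0\n-0.0005,-0.0015,0.011,0,0\n-0.0005,-0.0015,0.014,0,0\n-0.0005,-0.0015,0.014,0,0\n-0.0005,-0.0015,0.014,0,0")

```text
time_s: 9.62
tool_pos: [0.4607, 0.2422, 0.1637]
tool_rot: [-180.0, -0.0, 129.5]
force: [-0.9, -0.2, -3.3]
grip_width: 0.0151
grasp_force: 29.9
```

>>> inch_along(rows="0,0,0.002,0,0\n0,0,0.004,0,0\n0,0,0.006,0,0\n0,0,0.008,0,0\n0,0,0.008,0,0")

```text
time_s: 10.03
tool_pos: [0.4607, 0.2421, 0.1555]
tool_rot: [-180.0, -0.0, 129.5]
force: [0.6, 1.1, -3.0]
grip_width: 0.0151
grasp_force: 29.9
```

>>> inch_along(rows="0,0,0.001,0,0\n0,0,0.002,0,0\n0,0,0.003,0,0\n0,0,0.003,0,0\n0,0,0.003,0,0")

```text
time_s: 10.45
tool_pos: [0.4609, 0.2423, 0.1531]
tool_rot: [180.0, -0.0, 129.5]
force: [0.8, 0.0, -1.5]
grip_width: 0.0151
grasp_force: 29.9
```

>>> inch_along(rows="0,0,0.001,0,0\n0,0,0.002,0,0\n0,0,0.002,0,0\n0,0,0.002,0,0")

```text
time_s: 10.78
tool_pos: [0.461, 0.2423, 0.1513]
tool_rot: [180.0, -0.0, 129.5]
force: [-0.1, 0.2, -0.9]
grip_width: 0.0148
grasp_force: 29.9
```

>>> inch_along(rows="0,0,0.001,0,0\n0,0,0.0015,0,0\n0,0,0.0015,0,0\n0,0,0.0015,0,0")

```text
time_s: 11.12
tool_pos: [0.4609, 0.2422, 0.151]
tool_rot: [180.0, -0.0, 129.5]
force: [-3.3, -2.6, 8.0]
grip_width: 0.015
grasp_force: 29.9
```

Run:
```python
from h import *
from cell import read_camera
import cv2
I=[]
for n in("scene","top"):
    c=read_camera(n);u,v=map(int,proj(c,[.461,.242,.1]));print(n,u,v)
    I.append(cv2.resize(c["color"][v-50:v+50,u-50:u+50],(400,400),interpolation=2))
cv2.imwrite("pics/seat.png",np.hstack(I))
```

```text
scene 416 150
top 215 222
```

View pics/seat.png

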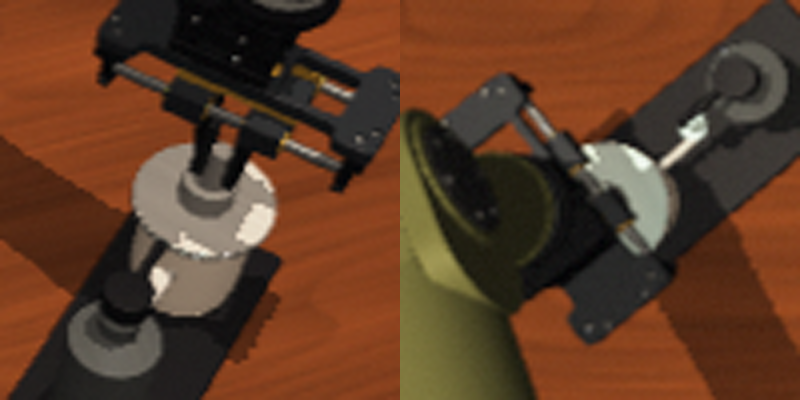

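The pair is level on the pot, TCP 0.151 as predicted for home, with a firm 8 N stop. Cap is back up. I'll relax the push, then release.

>>> inch_along(rows="0,0,-0.001,0,0\n0,0,-0.001,0,0.02\n0,0,-0.001,0,0.04\n0,0,-0.001,0,0.062\n0,0,-0.001,0,0.062\n0,0,-0.001,0,0.062\n0,0,-0.001,0,0.062")

```text
time_s: 11.8
tool_pos: [0.4611, 0.2424, 0.1505]
tool_rot: [180.0, 0.0, 129.5]
force: [-0.6, -0.1, 0.3]
grip_width: 0.0458
grasp_force: 0.0
```

Run:
```python
from h import *
go([.461,.2422,.125])
```

```text
t 11.8 pos [0.4611 0.2424 0.1505] rot [179.99   0.   129.49] F [-0.6 -0.1  0.3] w 0.0458
[0.461, 0.2422, 0.125] -> [-0.0001 -0.0001  0.0255]
```

>>> inch_along(rows="0,0,0,0,0.062\n0,0,0,0,0.062\n0,0,0.006,0,0.062\n0,0,0.013,0,0.062\n0,0,0.02,0,0.062\n0,0,0.0255,0,0.062\n0,0,0.0255,0,0.062\n0,0,0.0255,0,0.062")

```text
time_s: 12.47
tool_pos: [0.4606, 0.2421, 0.1244]
tool_rot: [-179.9, -0.0, 129.5]
force: [0.1, 0.9, 0.3]
grip_width: 0.0621
grasp_force: 0.0
```

>>> inch_along(rows="0,0,0,0,0.055\n0,0,0,0,0.05\n0,0,0,0,0.046\n0,0,0,0,0.043\n0,0,0,0,0.04\n0,0,0,0,0.037\n0,0,0,0,0.03\n0,0,0,0,0.03", grip_n=20)

```text
time_s: 13.13
tool_pos: [0.4608, 0.2421, 0.1252]
tool_rot: [-180.0, -0.0, 129.5]
force: [-1.4, -1.3, 1.9]
grip_width: 0.0398
grasp_force: 20.0
```

Gripped the collar (39.8 mm). Lift slowly first, keeping straight.

>>> inch_along(rows="0,0,-0.003,0,0.03\n0,0,-0.006,0,0.03\n0,0,-0.01,0,0.03\n0,0,-0.015,0,0.03\n0,0,-0.02,0,0.03\n0,0,-0.026,0,0.03\n0,0,-0.032,0,0.03\n0,0,-0.038,0,0.03")

```text
time_s: 13.8
tool_pos: [0.4611, 0.2424, 0.1639]
tool_rot: [180.0, 0.0, 129.5]
force: [-0.1, 0.0, 0.0]
grip_width: 0.0396
grasp_force: 20.0
```

>>> inch_along(rows="0,0,-0.008,0,0.03\n0,0,-0.018,0,0.03\n0,0,-0.03,0,0.03\n0,0,-0.042,0,0.03\n0,0,-0.055,0,0.03\n0,0,-0.066,0,0.03\n0,0,-0.075,0,0.03\n0,0,-0.08,0,0.03")

```text
time_s: 14.47
tool_pos: [0.4615, 0.2426, 0.245]
tool_rot: [179.9, 0.0, 129.5]
force: [1.0, 0.0, -1.2]
grip_width: 0.0393
grasp_force: 20.0
```

>>> inch_along(rows="0,0,0,0,0.03\n0,0,0,0,0.03\n0,0,0,0,0.03\n0,0,0,0,0.03\n0,0,0,0,0.03\n0,0,0,0,0.03")

```text
time_s: 14.97
tool_pos: [0.4608, 0.2422, 0.2426]
tool_rot: [-180.0, -0.0, 129.5]
force: [-0.1, -0.0, -0.9]
grip_width: 0.0395
grasp_force: 20.0
```

Run:
```python
from h import *
from cell import read_camera
import cv2
I=[]
for n in("scene","wrist"):
    c=read_camera(n)
    if n=="scene":
        u,v=map(int,proj(c,[.461,.242,.16]));I.append(cv2.resize(c["color"][v-50:v+50,u-50:u+50],(400,400),interpolation=2))
    else:I.append(c["color"][:,120:520])
cv2.imwrite("pics/end.png",np.hstack(I))
```

```text
(no output)
```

View pics/end.png

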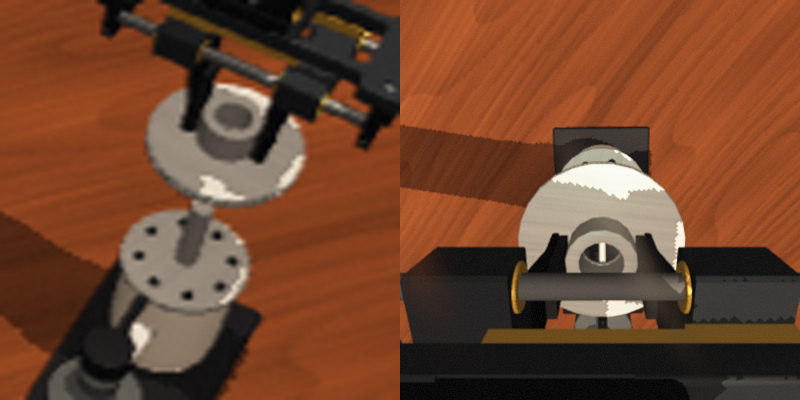

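The inner lid is flat on the pot with its rod upright. The outer lid is held level, its lower edge about 55 mm above the rod's top.

```bash
python3 -c "
from cell import env
print(env.sign_off())"
```

```text
the job is handed in; nothing more can be done
None
```

The job is handed in at about 15 s: the cap was pressed to its stop and came back up, the inner lid is seated on the pot, and the outer lid is held still and level about 55 mm above the rod; the grader's verdict was not shown.

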